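Find the heavy side of a drone propeller and hold it down

ROBOT

A 6-joint arm with a two-finger parallel gripper is mounted at the origin on the work surface. World frame = base frame: x ahead of the robot, y to its left, z up, the work surface at z = 0. Lengths are in m, angles in rad, forces in N, time in s.
With the tool pointing down it reaches from about 0.35 to 0.975 m from the base axis. Payload 4.9 kg.
Tool frame: the origin (TCP) lies at the very end of the fingers, on their centre line; the grasp point (between the pads) lies 19 mm behind it; z points along the fingers, y is the line along which they close (so a half turn about z gives the same grasp; the last joint's range is limited). The gripper opens to 85 mm and grips with 20 to 120 N. Pads are 22 mm wide; open, the fingers measure 114 mm over their backs; the gripper's body (76 mm by 85 mm) begins 54 mm behind the grasp point. The pads swing forward as they close: fully open they stand 13 mm farther back than shut.
Start: joints at [-1.285, 0.053, 1.613, -0, 1.476, -0.119], TCP at [0.246, -0.574, 0.231] pointing down, gripper open.
Joint ranges: [-3.01, 3.01], [-1.01, 2.22], [0.06, 2.58], [-1.02, 4.17], [0.09, 2.62], [-3.14, 3.14]. Speed limits (rad/s): [2.57, 2.57, 3.14, 3.14, 3.14, 3.14].

INTERFACE

Orientations are given as a rotation vector (axis times angle).
In Python, from station import ctrl gives the robot as it stands. The module is installed in compiled form; this text tells all that it offers.
- The arm moves only by the tool jog_arm, never from a script. Its argument "steps" is a list of rows, each an object with "delta_rot": the turn, a rotation vector about the tool's x, y, z in degrees, a list of three; "linear": the shift along the tool's x, y, z in m, a list of three; "grip": the finger opening in m, from 0 to 0.0854. In form: [{"delta_rot": [rx, ry, rz], "linear": [x, y, z], "grip": grip}, ...]. A call has 1 to 10 rows; each row shifts and turns the commanded pose from where the row before left it, along the tool's axes as they then stand; what a row does not reach is not made up. A row lasts 1/10 s, in which the tool goes at most 50 mm and 8.59 degrees, less where a joint would pass 70% of its speed; a pose out of reach is approached as far as the arm can. A call with a gripper value outside its range is refused whole. The fingers move at their own pace and stop on an object; "newtons" is the grip in N (left out, the last holds). Time passes only in rows, so rows that do not move let the fingers close. It gives the time, the measured TCP pose, the force, the opening and the grip force at its end, in the units of the state.
- ctrl.get_obs(): the state, without advancing time (a new reading comes with each control period).
- ctrl.get_image(name): name is "side" or "top"; returns (picture, depth): 420x560x3 uint8, red, green, blue; 420x560 float32, m along the optical axis (not along the pixel's ray), 0 where there is no reading.
- ctrl.camera_info(name): a dict with "camera_matrix" (3x3 intrinsics, pixels), "R" (3x3) and "t" (3): a world point X has camera coordinates R X + t. Camera axes: x right, y down, z forward; pixel columns grow to the right and rows downward; lengths in m; the calibration is good to about 2 mm. A picture is of the moment at which its call begins. camera_info takes no time and is no camera call.
- ctrl.finish_job(): hands the job in; it is judged then, once.
The state is a dict: "t": time; "q": joint angles; "dq": joint speeds; "effort": joint torques, N m; "tool_pos": TCP position; "tool_rot": TCP orientation; "contact_force": force on the tool from outside, world axes, zero at the start; "wrist_torque": the same for the moment, N m; "opening": finger opening in m; "grip_force": force on a finger pad.
Only numpy, scipy, OpenCV 4.12 (cv2) and the standard library are available. Lean on these libraries where they do the work, as an engineer would, in place of code of your own. Each camera call takes 0.05 s, during which the arm holds its last target. There are 200 camera calls.

TASK

The orange propeller on the balancing stand is out of balance. Turn it a good quarter turn by hand, let go and leave it to swing to rest, so that its heavy side sinks, then do the same once more to be sure of it. When it has come to rest again, take hold of a blade with the heavy side straight down as found, and finish while still holding it there with the fingers, so that I can mark the heavy spot; leave the other things on the bench where they are.

Things in the scene. Friction and masses are not known exactly. Their poses are not given: they have to be found in the camera images.
- stand: propeller balancing stand, fixed to the bench: base 130 x 100 x 12 mm, two blue uprights 94 mm apart along its x axis. A level 5 mm steel shaft lies along the stand's x, 150 mm above the bench, on idler discs on the uprights, and reaches 66 mm either side of the hub; nothing else of it is higher than 155 mm. Origin: on the bench straight below the hub; z up.
- prop: orange two-blade propeller, 228 mm across, clamped on the shaft; they turn together without end, in the upright plane square to the stand's x. Origin: hub centre; x along the shaft (as the stand's x), z along the white-tipped blade. Its heavy side lies in any direction round the hub, on or between the blades, differs each time and cannot be seen (the white tip tells nothing).
- hub (a point): hub centre, on the shaft axis, 150 mm up (hub 25 mm across, 10 thick). The shaft drags a little: let go with the heavy side within about 17 degrees of straight up or down, the propeller stays put; let go anywhere else it starts to turn by itself, swings to and fro for 1 to 4 s and comes to rest with the heavy side straight down, give or take those 17 degrees. It starts at rest, heavy side not down.
- blade_white (a point): a good place to hold the blade with the white tip: its middle, 85 mm out from the hub centre, 22 mm wide in the plane of turning and, being pitched, 9 mm thick along the shaft. Pinch it with a finger either side of the plane of turning, closing along the stand's x; from above this works on any blade that is level or points upward. It turns easily (0.002 N m). Axes as prop.
- blade_plain (a point): the same place on the opposite, all-orange blade, 85 mm out from the hub centre. Axes as prop.
- tape: roll of yellow masking tape lying flat on the bench near the stand, 80 mm outside, 19 mm high; origin under its centre. Bystander.
- pen: marker pen with a red cap lying on the bench near the stand, 120 mm long, 14 mm high; origin under its middle. Bystander.
- motor: small brushless drone motor standing on the bench near the stand, 28 mm across, 34 mm high with its shaft; origin under its centre. Bystander.
- reel: blue reel of solder standing flat, 58 mm across, 40 mm high; origin under its centre. Bystander.
- driver: screwdriver with a red handle lying on the bench, 160 mm long; origin under its middle. Bystander.
- pliers: pliers with red grips lying on the bench, about 170 mm long, 12 mm high; origin under the pivot. Bystander.
- spare: spare black three-blade propeller lying flat, 116 mm across, 7 mm high; origin under its centre. Bystander.

How it is judged:
On the way, in this order (a step that is already met when the one before it is completed fails the run):
1. turned by hand and let go, the propeller swings freely: faster than 0.6 rad/s with nothing touching it (angular speed of prop above 0.6 rad/s and contact force between prop and anything else below 0.02 N), for 0.15 s.
2. left alone, it has come to rest with its heavy side down, within 22 degrees (angular speed of prop below 0.1 rad/s and contact force between prop and anything else below 0.02 N and angle between heavy_side's own z axis and vertical below 0.38 rad), for 0.3 s.
3. turned away by hand and let go once more, it swings freely again, faster than 0.6 rad/s with nothing touching it (all of step 1), for 0.15 s.
At the end, for the whole second after the job is handed in: The propeller's heavy side (geom heavy_side, hidden in the hub) is within 22 degrees of straight down, the propeller is at rest (turning slower than 0.3 rad/s) and the fingers press on it with more than 2 N, through the last second (angle between heavy_side's own z axis and vertical below 0.38 rad and contact force between the fingers and prop above 2 N and angular speed of prop below 0.3 rad/s); the arm keeps its last pose, push and grip.
It fails at once if a bystander on the bench is moved by more than 20 mm (distance of any of tape, pen, motor, reel, driver, pliers, spare from where it was at the start of the episode above 0.02 m).
It also fails if it takes over 58 s, if anything falls off the work surface, if the arm or the gripper's body presses on something with over 40 N, if the wrist force passes 120 N, or if a joint passes its speed limit or range.

## Working session

There is one attempt and no reset: what is moved stays moved. The work goes in short steps, Python scripts to look and compute and a tool call to move; the robot and the scene stay as the last step left them, time stands still between calls to the robot, and variables do not carry over. Pictures are saved under pics/ and viewed, at most 10 in all, crops included, and the job is handed in when it is done.

Besides the shell and the picture viewer there is one more tool, called after "Call:" as a command line: name --argument value ..., lists and objects as JSON in quotes. jog_arm: Moves the arm, as the interface text tells. Its arguments: {"type":"object","properties":{"steps":{"type":"array"},"newtons":{"type":"number"}},"required":["steps"]}

```bash
mkdir -p pics; python3 - <<'E'
from station import ctrl
import cv2,numpy as np
for n in("side","top"):
    i,d=ctrl.get_image(n); cv2.imwrite(f"pics/{n}0.png",i[:,:,::-1]); np.savez(f"{n}0.npz",i=i,d=d)
    c=ctrl.camera_info(n); print(n,c)
print(ctrl.get_obs())
E
```

```text
side {'camera_matrix': array([[497.57804125,   0.        , 276.60100435],
       [  0.        , 497.57804125, 211.33309936],
       [  0.        ,   0.        ,   1.        ]]), 'R': array([[-0.70061813, -0.71352843,  0.00338045],
       [-0.41168893,  0.40036141, -0.81867146],
       [ 0.58279196, -0.57496776, -0.57425222]]), 't': array([0.35360612, 0.35724586, 1.06790785])}
top {'camera_matrix': array([[435.17888994,   0.        , 281.17564293],
       [  0.        , 435.17888994, 211.58253493],
       [  0.        ,   0.        ,   1.        ]]), 'R': array([[ 0.02684638, -0.99963299,  0.00362834],
       [-0.99750542, -0.02702594, -0.06521153],
       [ 0.06528566, -0.00186859, -0.99786487]]), 't': array([-0.03830199,  0.54527073,  1.30934092])}
{'t': 0.1, 'q': array([-1.28503387e+00,  5.33202322e-02,  1.61413094e+00, -1.29649999e-05,
        1.47599896e+00, -1.19010788e-01]), 'dq': array([ 0.00023295, -0.00122706, -0.00210168, -0.00055343,  0.00098416,
        0.0002029 ]), 'effort': array([ 3.62870624e-04, -3.94907355e+01, -3.71362710e+01, -1.45904269e-04,
        3.98869146e-03, -7.79135604e-06]), 'tool_pos': array([ 0.2459654 , -0.57396469,  0.23018311]), 'tool_rot': array([-3.07565901e+00, -6.31114711e-01,  2.63032923e-04]), 'contact_force': array([-0.56504925, -0.40492737,  0.50042224]), 'wrist_torque': array([ 0.02779292, -0.03220761, -0.03785345]), 'grip_force': 0.0, 'opening': 0.08559267130825989}
```

View pics/side0.png

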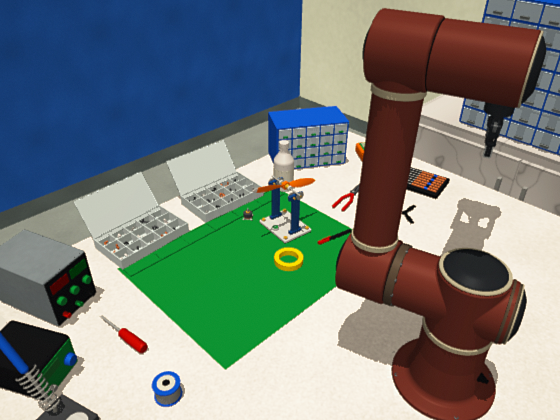

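View pics/top0.png

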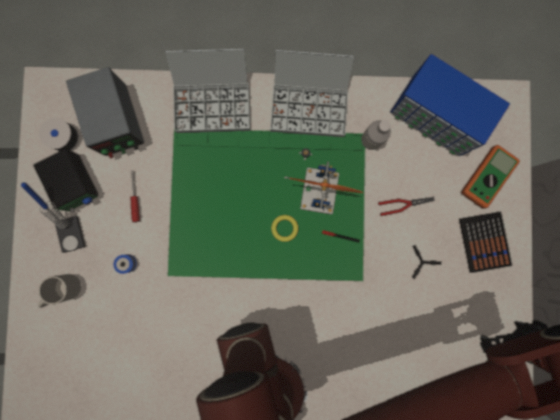

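The side view shows the propeller nearly level at about (286,185). In the top view it runs from (285,180) to (362,192), with the hub near (324,185). Next I'll measure it in both views.

```bash
cat > h.py <<'E'
from station import ctrl
import cv2,numpy as np
def shot(n):
    i,d=ctrl.get_image(n); return i,d
def pts(n,i,d,m):
    c=ctrl.camera_info(n); v,u=np.nonzero(m&(d>0)); z=d[v,u]
    X=np.linalg.inv(c["camera_matrix"])@np.vstack([u,v,np.ones(len(u))])*z
    return ((X.T-c["t"])@c["R"]),u,v     # R^T(X-t)
def orange(i,hi=16):
    h=cv2.cvtColor(i,cv2.COLOR_RGB2HSV)
    return (h[...,0]>=5)&(h[...,0]<=hi)&(h[...,1]>140)&(h[...,2]>110)
def proj(n,P):
    c=ctrl.camera_info(n); p=c["camera_matrix"]@(c["R"]@np.asarray(P)+c["t"]); return p[:2]/p[2]
def ray(n,uv):
    c=ctrl.camera_info(n); d=c["R"].T@np.linalg.inv(c["camera_matrix"])@np.array([*uv,1.]); return -c["R"].T@c["t"],d
def tri(uvs):
    A=np.zeros((3,3));b=np.zeros(3)
    for n,uv in uvs.items():
        o,d=ray(n,uv); d/=np.linalg.norm(d); M=np.eye(3)-np.outer(d,d); A+=M; b+=M@o
    return np.linalg.solve(A,b)
E
python3 - <<'E'
from h import *
for n,box in(("side",(225,150,345,255)),("top",(270,135,380,255))):
    f=np.load(n+"0.npz"); i,d=f["i"],f["d"]; m=orange(i); r=np.zeros_like(m); x0,y0,x1,y1=box; r[y0:y1,x0:x1]=1
    P,u,v=pts(n,i,d,m&r); k=(P[:,2]>.03)&(P[:,2]<.28); P=P[k];u=u[k];v=v[k]
    c=P.mean(0); w=np.linalg.svd(P-c,full_matrices=False)[2]; s=(P-c)@w[0]
    print(n,len(P),"c",c.round(4),"dir",w[0].round(3),"ends",s.min().round(3),s.max().round(3), "pix",(u[s.argmin()],v[s.argmin()]),(u[s.argmax()],v[s.argmax()]))
    print(P[s.argmin()].round(3),P[s.argmax()].round(3))
    cv2.imwrite(f"pics/{n}c.png",cv2.resize(i[y0:y1,x0:x1,::-1],None,fx=3.5,fy=3.5,interpolation=cv2.INTER_CUBIC))
a=cv2.imread("pics/sidec.png");b=cv2.imread("pics/topc.png");h=min(a.shape[0],b.shape[0])
cv2.imwrite("pics/c0.png",np.hstack([a[:h,:400],b[:h,:400]]))
E
```

```text
side 309 c [ 0.6128 -0.1496  0.1498] dir [0.062 0.969 0.239] ends -0.185 0.11 pix (np.int64(293), np.int64(180)) (np.int64(258), np.int64(188))
[ 0.752 -0.32   0.031] [ 0.622 -0.044  0.18 ]
top 77 c [ 0.6138 -0.1487  0.1547] dir [-0.109 -0.959 -0.26 ] ends -0.052 0.044 pix (np.int64(310), np.int64(182)) (np.int64(343), np.int64(187))
[ 0.619 -0.099  0.169] [ 0.61  -0.192  0.147]
```

View pics/c0.png

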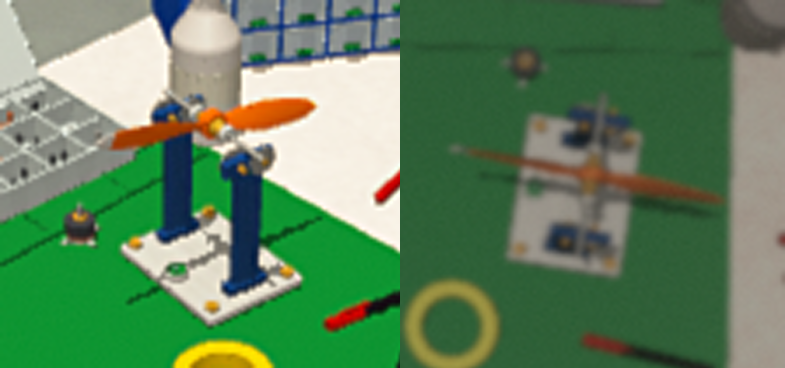

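The crops show the white tip at the left end in both views: side about (254,191), top about (286,178). The plain tip is at side (315,180) and top (363,192).

```bash
python3 - <<'E'
from h import *
from scipy.spatial.transform import Rotation as R
w=tri({"side":(253.6,191.4),"top":(285.7,177.6)}); p=tri({"side":(315.3,180),"top":(362.9,192.1)}); hb=tri({"side":(285.6,184.9),"top":(324.9,185)})
print("white",w,"plain",p,"hub",hb,"mid",(w+p)/2,"len",np.linalg.norm(w-p),"yaw",np.degrees(np.arctan2(-(w-p)[0],(w-p)[1])),"elev",np.degrees(np.arcsin((w-p)[2]/np.linalg.norm(w-p))))
for n,q in (("side",w),("top",w),("side",p),("top",p)): print(proj(n,q))
for n in("side","top"):
  f=np.load(n+"0.npz"); P,u,v=pts(n,f["i"],f["d"],orange(f["i"])); k=np.linalg.norm(P-[.613,-.149,.15],axis=1)<.125; P=P[k]
  c=P.mean(0); d=np.linalg.svd(P-c)[2][0]; d*=np.sign(d[1]); print(n,c,d,np.degrees([np.arctan2(-d[0],d[1]),np.arcsin(d[2])]),np.ptp((P-c)@d))
print(R.from_rotvec(ctrl.get_obs()["tool_rot"]).as_matrix().round(3))
E
```

```text
white [ 0.6287742  -0.03312367  0.17031836] plain [ 0.5990419  -0.25243545  0.12627098] hub [ 0.61387626 -0.14206352  0.15041942] mid [ 0.61390805 -0.14277956  0.14829467] len 0.2256586784125809 yaw -7.720571917619638 elev 11.256098043772464
[253.5814376  191.39838483]
[285.71279394 177.6136565 ]
[314.83092666 179.99749859]
[363.22844224 192.4772452 ]
side [ 0.61149743 -0.14811963  0.15091381] [0.12490993 0.97037625 0.20680289] [-7.33496055 11.93505881] 0.21164343439373795
top [ 0.61383771 -0.14871519  0.15466413] [0.10868179 0.95939934 0.26027136] [-6.46297607 15.08616449] 0.09581074286019153
[[ 0.919  0.394 -0.001]
 [ 0.394 -0.919  0.002]
 [ 0.    -0.002 -1.   ]]
```

Call:
jog_arm --steps '[{"delta_rot": [0, 0, -8.44], "linear": [0, 0, -0.008], "grip": 0.05}, {"delta_rot": [0, 0, -8.44], "linear": [0, 0, -0.008], "grip": 0.05}, {"delta_rot": [0, 0, -8.44], "linear": [0, 0, -0.008], "grip": 0.05}, {"delta_rot": [0, 0, -8.44], "linear": [0, 0, -0.008], "grip": 0.05}, {"delta_rot": [0, 0, -8.44], "linear": [0, 0, 0], "grip": 0.05}, {"delta_rot": [0, 0, -8.44], "linear": [0, 0, 0], "grip": 0.05}, {"delta_rot": [0, 0, -8.44], "linear": [0, 0, 0], "grip": 0.05}, {"delta_rot": [0, 0, 0], "linear": [0.04, 0.022, 0], "grip": 0.05}, {"delta_rot": [0, 0, 0], "linear": [0.04, 0.022, 0], "grip": 0.05}, {"delta_rot": [0, 0, 0], "linear": [0.04, 0.022, 0], "grip": 0.05}]'

```text
t: 1.1
tool_pos: [0.328, -0.4631, 0.2625]
tool_rot: [-2.367, -2.065, -0.001]
contact_force: [1.3, -0.0, 1.3]
opening: 0.0501
grip_force: 0.0
```

Call:
jog_arm --steps '[{"delta_rot": [0, 0, 0], "linear": [0.04, 0.022, 0], "grip": 0.05}, {"delta_rot": [0, 0, 0], "linear": [0.04, 0.022, 0], "grip": 0.05}, {"delta_rot": [0, 0, 0], "linear": [0.04, 0.022, 0], "grip": 0.05}, {"delta_rot": [0, 0, 0], "linear": [0.04, 0.022, 0], "grip": 0.05}, {"delta_rot": [0, 0, 0], "linear": [0.04, 0.022, 0], "grip": 0.05}, {"delta_rot": [0, 0, 0], "linear": [0.04, 0.022, 0], "grip": 0.05}, {"delta_rot": [0, 0, 0], "linear": [0.04, 0.022, 0], "grip": 0.05}, {"delta_rot": [0, 0, 0], "linear": [0.04, 0.022, 0], "grip": 0.05}, {"delta_rot": [0, 0, 0], "linear": [0.04, 0.022, 0], "grip": 0.05}, {"delta_rot": [0, 0, 0], "linear": [0.04, 0.022, 0], "grip": 0.05}]'

```text
t: 2.1
tool_pos: [0.6001, -0.0958, 0.2628]
tool_rot: [-2.366, -2.067, 0.001]
contact_force: [0.3, -0.6, 0.6]
opening: 0.0498
grip_force: 0.0
```

```bash
cat >> h.py <<'E'
from scipy.spatial.transform import Rotation as Ro
HUB=np.array([.614,-.143,.15]); E_=np.array([.134,.991,0]); S_=np.array([.991,-.134,0])
def togo(r,el):  # tool-frame shift to grasp at radius r (signed along e: + white side), elevation el deg
    o=ctrl.get_obs(); M=Ro.from_rotvec(o["tool_rot"]).as_matrix()
    G=HUB+.085*(np.cos(np.radians(el))*E_+np.sin(np.radians(el))*np.array([0,0,1])); T=G-[0,0,.019]
    print("t",o["t"],"pos",o["tool_pos"].round(4),"togo",(M.T@(T-o["tool_pos"])).round(4),"open",o["opening"],"yaw",np.degrees(np.arctan2(M[1,1],M[0,1])).round(2))
E
python3 - <<'E'
from h import *
togo(0,11.5)
ims=[]
for n,box in(("side",(225,110,345,230)),("top",(270,115,390,235))):
    i,d=shot(n); x0,y0,x1,y1=box; ims.append(cv2.resize(i[y0:y1,x0:x1,::-1],None,fx=3.2,fy=3.2,interpolation=2))
cv2.imwrite("pics/c1.png",np.hstack(ims))
E
```

```text
t 2.1 pos [ 0.6001 -0.0958  0.2628] togo [0.0384 0.0202 0.1148] open 0.049845394604720074 yaw -7.72
```

View pics/c1.png

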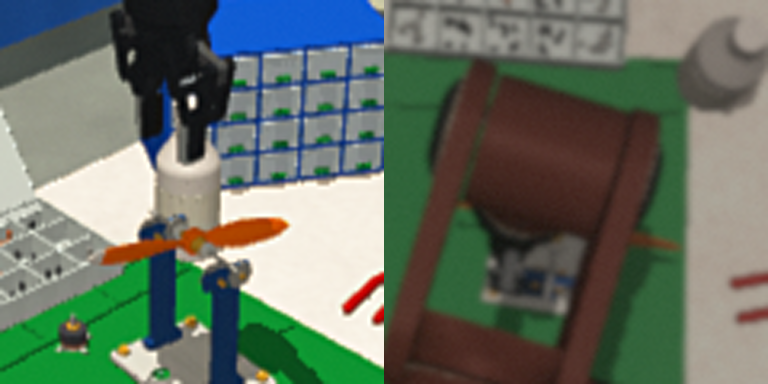

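The gripper is above the hub area with its fingers square to the blade plane. I'll move down onto the white blade and close.

Call:
jog_arm --steps '[{"delta_rot": [0, 0, 0], "linear": [0.02, 0.01, 0], "grip": 0.05}, {"delta_rot": [0, 0, 0], "linear": [0.018, 0.01, 0], "grip": 0.05}, {"delta_rot": [0, 0, 0], "linear": [0, 0, 0.04], "grip": 0.05}, {"delta_rot": [0, 0, 0], "linear": [0, 0, 0.04], "grip": 0.05}, {"delta_rot": [0, 0, 0], "linear": [0, 0, 0.035], "grip": 0.05}, {"delta_rot": [0, 0, 0], "linear": [0, 0, 0], "grip": 0.02}, {"delta_rot": [0, 0, 0], "linear": [0, 0, 0], "grip": 0.0}, {"delta_rot": [0, 0, 0], "linear": [0, 0, 0], "grip": 0.0}, {"delta_rot": [0, 0, 0], "linear": [0, 0, 0], "grip": 0.0}]' --newtons 20

```text
t: 3.1
tool_pos: [0.6253, -0.0633, 0.151]
tool_rot: [2.364, 2.064, 0.002]
contact_force: [-3.3, -0.3, -0.7]
opening: 0.0089
grip_force: 19.4
```

```bash
python3 - <<'E'
from h import *
togo(0,11.5)
i,d=shot("side");cv2.imwrite("pics/c2.png",cv2.resize(i[110:230,225:345,::-1],None,fx=4,fy=4,interpolation=2))
# waypoints along the arc 11.5 -> 106.5 in tool frame (x=e, z down)
a=np.radians(np.linspace(11.5,106.5,20)); x=.085*np.cos(a); z=-.085*np.sin(a)
print(np.c_[np.diff(x),np.diff(z)].round(4).tolist())
E
```

```text
t 3.1 pos [ 0.6253 -0.0633  0.151 ] togo [ 0.0028 -0.0005  0.003 ] open 0.00891817497939931 yaw -7.75
[[-0.0018, -0.0072], [-0.0024, -0.007], [-0.003, -0.0068], [-0.0036, -0.0065], [-0.0041, -0.0061], [-0.0047, -0.0058], [-0.0052, -0.0053], [-0.0056, -0.0049], [-0.006, -0.0044], [-0.0064, -0.0038], [-0.0067, -0.0033], [-0.0069, -0.0027], [-0.0071, -0.002], [-0.0073, -0.0014], [-0.0074, -0.0008], [-0.0074, -0.0001], [-0.0074, 0.0005], [-0.0073, 0.0012], [-0.0072, 0.0018]]
```

View pics/c2.png

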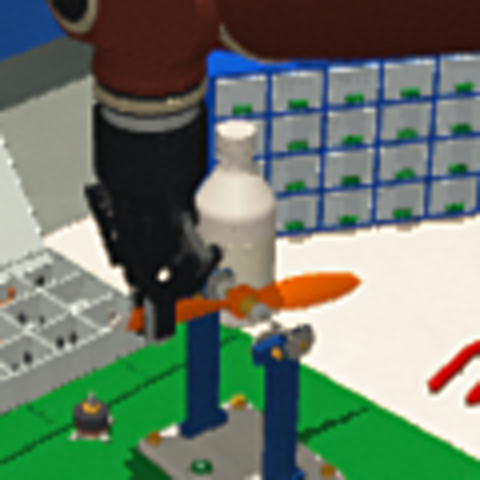

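The fingers hold the white blade: opening 8.9 mm at 19 N, against the 9 mm thickness given. Next I'll turn it over the top.

Call:
jog_arm --steps '[{"delta_rot": [0, 0, 0], "linear": [-0.0018, 0, -0.0072], "grip": 0}, {"delta_rot": [0, 0, 0], "linear": [-0.0024, 0, -0.007], "grip": 0}, {"delta_rot": [0, 0, 0], "linear": [-0.003, 0, -0.0068], "grip": 0}, {"delta_rot": [0, 0, 0], "linear": [-0.0036, 0, -0.0065], "grip": 0}, {"delta_rot": [0, 0, 0], "linear": [-0.0041, 0, -0.0061], "grip": 0}, {"delta_rot": [0, 0, 0], "linear": [-0.0047, 0, -0.0058], "grip": 0}, {"delta_rot": [0, 0, 0], "linear": [-0.0052, 0, -0.0053], "grip": 0}, {"delta_rot": [0, 0, 0], "linear": [-0.0056, 0, -0.0049], "grip": 0}, {"delta_rot": [0, 0, 0], "linear": [-0.006, 0, -0.0044], "grip": 0}, {"delta_rot": [0, 0, 0], "linear": [-0.0064, 0, -0.0038], "grip": 0}]'

```text
t: 4.15
tool_pos: [0.6189, -0.1053, 0.2064]
tool_rot: [2.366, 2.066, 0.002]
contact_force: [5.2, -1.2, -7.1]
opening: 0.0082
grip_force: 19.5
```

Call:
jog_arm --steps '[{"delta_rot": [0, 0, 0], "linear": [-0.0067, 0, -0.0033], "grip": 0}, {"delta_rot": [0, 0, 0], "linear": [-0.0069, 0, -0.0027], "grip": 0}, {"delta_rot": [0, 0, 0], "linear": [-0.0071, 0, -0.002], "grip": 0}, {"delta_rot": [0, 0, 0], "linear": [-0.0073, 0, -0.0014], "grip": 0}, {"delta_rot": [0, 0, 0], "linear": [-0.0074, 0, -0.0008], "grip": 0}, {"delta_rot": [0, 0, 0], "linear": [-0.0074, 0, -0.0001], "grip": 0}, {"delta_rot": [0, 0, 0], "linear": [-0.0074, 0, 0.0005], "grip": 0}, {"delta_rot": [0, 0, 0], "linear": [-0.0073, 0, 0.0012], "grip": 0}, {"delta_rot": [0, 0, 0], "linear": [-0.0072, 0, 0.0018], "grip": 0}, {"delta_rot": [0, 0, 0], "linear": [0, 0, 0], "grip": 0}]'

```text
t: 5.15
tool_pos: [0.6102, -0.1681, 0.2124]
tool_rot: [-2.364, -2.064, -0.005]
contact_force: [8.1, 2.7, -6.1]
opening: 0.0073
grip_force: 19.4
```

```bash
python3 - <<'E'
from h import *
togo(0,106.5)
i,d=shot("side");cv2.imwrite("pics/c3.png",cv2.resize(i[90:230,225:345,::-1],None,fx=4,fy=4,interpolation=2))
E
```

```text
t 5.15 pos [ 0.6102 -0.1681  0.2124] togo [ 0.0012  0.0004 -0.0001] open 0.007338801326974285 yaw -7.76
```

View pics/c3.png

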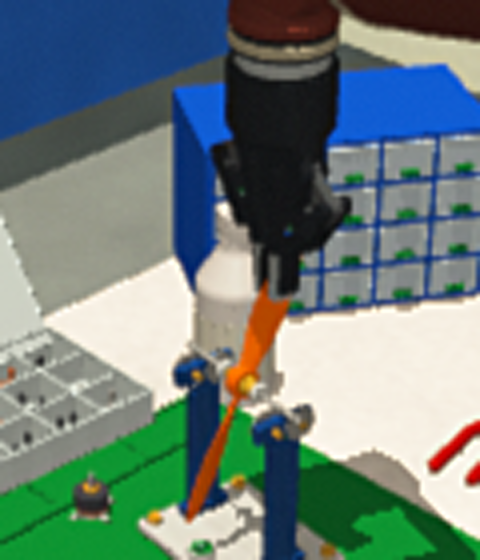

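The propeller has turned about 95°, with the white blade now up in the fingers. Releasing and retreating.

Call:
jog_arm --steps '[{"delta_rot": [0, 0, 0], "linear": [0, 0, 0], "grip": 0.06}, {"delta_rot": [0, 0, 0], "linear": [0, 0, 0], "grip": 0.06}, {"delta_rot": [0, 0, 0], "linear": [0, 0, -0.04], "grip": 0.06}, {"delta_rot": [0, 0, 0], "linear": [0, 0, -0.04], "grip": 0.06}, {"delta_rot": [0, 0, 0], "linear": [0, 0, -0.02], "grip": 0.06}, {"delta_rot": [0, 0, 0], "linear": [0, 0, 0], "grip": 0.05}]'

```text
t: 5.8
tool_pos: [0.6112, -0.1699, 0.3193]
tool_rot: [2.36, 2.062, 0.005]
contact_force: [0.4, 0.4, 0.3]
opening: 0.0498
grip_force: 0.0
```

```bash
cat >> h.py <<'E'
def ang(save=None):
    # elevation of the visible propeller line in the side view: rays cut with the plane of turning
    i,d=shot("side"); c=orange(i); c[:,:220]=0;c[:,350:]=0;c[:100]=0;c[255:]=0
    v,u=np.nonzero(c); Q=[]
    for a,b in zip(u,v):
        o,r=ray("side",(a,b)); k=((HUB-o)@S_)/(r@S_); X=o+k*r-HUB; Q.append((X@E_,X[2]))
    Q=np.array(Q); Q=Q[np.hypot(*Q.T)<.125]; Q=Q[np.hypot(*Q.T)>.02]
    w=np.linalg.svd(Q,full_matrices=False)[2]
    s=Q@w[0]; print("t",ctrl.get_obs()["t"],"line deg mod180",round(np.degrees(np.arctan2(w[0][1],w[0][0]))%180,1),"n",len(Q),"ends",s.min().round(3),s.max().round(3),"perp",np.abs(Q@w[1]).max().round(3))
    if save: cv2.imwrite(save,cv2.resize(i[90:230,225:345,::-1],None,fx=4,fy=4,interpolation=2))
E
python3 -c "
from h import *
for _ in range(8): ang()"
```

```text
t 5.85 line deg mod180 17.0 n 267 ends -0.101 0.115 perp 0.013
t 5.9 line deg mod180 26.1 n 252 ends -0.114 0.101 perp 0.012
t 5.95 line deg mod180 33.8 n 232 ends -0.114 0.101 perp 0.01
t 6.0 line deg mod180 40.5 n 202 ends -0.114 0.1 perp 0.011
t 6.05 line deg mod180 46.1 n 192 ends -0.114 0.101 perp 0.012
t 6.1 line deg mod180 49.8 n 189 ends -0.115 0.102 perp 0.011
t 6.15 line deg mod180 51.4 n 191 ends -0.115 0.101 perp 0.013
t 6.2 line deg mod180 51.4 n 190 ends -0.115 0.101 perp 0.013
```

Call:
jog_arm --steps '[{"delta_rot": [0, 0, 0], "linear": [0, 0, 0], "grip": 0.05}, {"delta_rot": [0, 0, 0], "linear": [0, 0, 0], "grip": 0.05}, {"delta_rot": [0, 0, 0], "linear": [0, 0, 0], "grip": 0.05}, {"delta_rot": [0, 0, 0], "linear": [0, 0, 0], "grip": 0.05}, {"delta_rot": [0, 0, 0], "linear": [0, 0, 0], "grip": 0.05}, {"delta_rot": [0, 0, 0], "linear": [0, 0, 0], "grip": 0.05}, {"delta_rot": [0, 0, 0], "linear": [0, 0, 0], "grip": 0.05}, {"delta_rot": [0, 0, 0], "linear": [0, 0, 0], "grip": 0.05}, {"delta_rot": [0, 0, 0], "linear": [0, 0, 0], "grip": 0.05}, {"delta_rot": [0, 0, 0], "linear": [0, 0, 0], "grip": 0.05}]'

```text
t: 7.2
tool_pos: [0.6099, -0.1692, 0.3129]
tool_rot: [-2.366, -2.067, 0.0]
contact_force: [-0.5, 0.4, -0.4]
opening: 0.0503
grip_force: 0.0
```

Call:
jog_arm --steps '[{"delta_rot": [0, 0, 0], "linear": [0, 0, 0], "grip": 0.05}, {"delta_rot": [0, 0, 0], "linear": [0, 0, 0], "grip": 0.05}, {"delta_rot": [0, 0, 0], "linear": [0, 0, 0], "grip": 0.05}, {"delta_rot": [0, 0, 0], "linear": [0, 0, 0], "grip": 0.05}, {"delta_rot": [0, 0, 0], "linear": [0, 0, 0], "grip": 0.05}, {"delta_rot": [0, 0, 0], "linear": [0, 0, 0], "grip": 0.05}, {"delta_rot": [0, 0, 0], "linear": [0, 0, 0], "grip": 0.05}, {"delta_rot": [0, 0, 0], "linear": [0, 0, 0], "grip": 0.05}, {"delta_rot": [0, 0, 0], "linear": [0, 0, 0], "grip": 0.05}, {"delta_rot": [0, 0, 0], "linear": [0, 0, 0], "grip": 0.05}]'

```text
t: 8.2
tool_pos: [0.6099, -0.1692, 0.313]
tool_rot: [2.366, 2.067, 0.0]
contact_force: [-0.1, -0.1, 0.5]
opening: 0.0499
grip_force: 0.0
```

```bash
python3 -c "
from h import *
for k in range(4): ang('pics/c4.png')"
```

```text
t 8.25 line deg mod180 19.2 n 258 ends -0.1 0.116 perp 0.012
t 8.3 line deg mod180 19.2 n 260 ends -0.1 0.116 perp 0.012
t 8.35 line deg mod180 19.2 n 259 ends -0.1 0.116 perp 0.012
t 8.4 line deg mod180 19.2 n 259 ends -0.1 0.116 perp 0.012
```

View pics/c4.png

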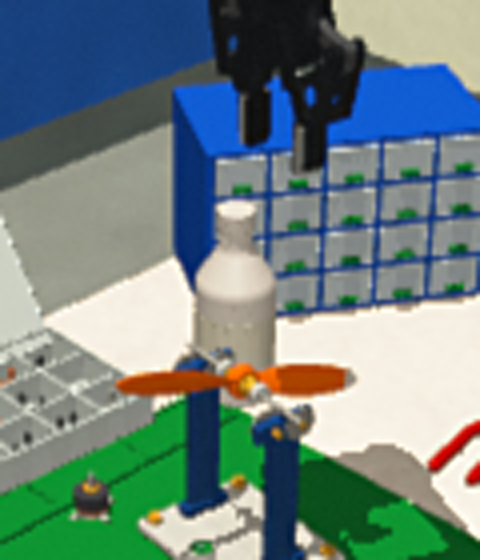

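It is at rest with the plain blade at 19° on the +y side and the white tip at (345,378) in the crop, on the −y side. The total turn was about 187°, so the heavy side sank. For the second turn I'll take the plain blade.

Call:
jog_arm --steps '[{"delta_rot": [0, 0, 0], "linear": [0.036, 0, 0.015], "grip": 0.05}, {"delta_rot": [0, 0, 0], "linear": [0.036, 0, 0.015], "grip": 0.05}, {"delta_rot": [0, 0, 0], "linear": [0.035, 0, 0.02], "grip": 0.05}, {"delta_rot": [0, 0, 0], "linear": [0, 0, 0.035], "grip": 0.05}, {"delta_rot": [0, 0, 0], "linear": [0, 0, 0.035], "grip": 0.05}, {"delta_rot": [0, 0, 0], "linear": [0, 0, 0.034], "grip": 0.05}, {"delta_rot": [0, 0, 0], "linear": [0, 0, 0], "grip": 0.02}, {"delta_rot": [0, 0, 0], "linear": [0, 0, 0], "grip": 0}, {"delta_rot": [0, 0, 0], "linear": [0, 0, 0], "grip": 0}, {"delta_rot": [0, 0, 0], "linear": [0, 0, 0], "grip": 0}]'

```text
t: 9.4
tool_pos: [0.6254, -0.0636, 0.1615]
tool_rot: [2.364, 2.065, 0.003]
contact_force: [-2.8, -0.3, -0.2]
opening: 0.0081
grip_force: 19.5
```

```bash
python3 - <<'E'
from h import *
togo(0,19.2)
a=np.radians(np.linspace(19.2,114.2,20)); x=.085*np.cos(a); z=-.085*np.sin(a)
print(np.c_[np.diff(x),np.diff(z)].round(4).tolist())
E
```

```text
t 9.4 pos [ 0.6254 -0.0636  0.1615] togo [ 0.     -0.0006  0.0026] open 0.008134551808083687 yaw -7.75
[[-0.0027, -0.0069], [-0.0033, -0.0066], [-0.0039, -0.0063], [-0.0044, -0.0059], [-0.0049, -0.0055], [-0.0054, -0.0051], [-0.0058, -0.0046], [-0.0062, -0.0041], [-0.0065, -0.0035], [-0.0068, -0.0029], [-0.007, -0.0023], [-0.0072, -0.0017], [-0.0073, -0.0011], [-0.0074, -0.0004], [-0.0074, 0.0002], [-0.0074, 0.0009], [-0.0073, 0.0015], [-0.0071, 0.0021], [-0.0069, 0.0027]]
```

Call:
jog_arm --steps '[{"delta_rot": [0, 0, 0], "linear": [-0.0027, 0, -0.0069], "grip": 0}, {"delta_rot": [0, 0, 0], "linear": [-0.0033, 0, -0.0066], "grip": 0}, {"delta_rot": [0, 0, 0], "linear": [-0.0039, 0, -0.0063], "grip": 0}, {"delta_rot": [0, 0, 0], "linear": [-0.0044, 0, -0.0059], "grip": 0}, {"delta_rot": [0, 0, 0], "linear": [-0.0049, 0, -0.0055], "grip": 0}, {"delta_rot": [0, 0, 0], "linear": [-0.0054, 0, -0.0051], "grip": 0}, {"delta_rot": [0, 0, 0], "linear": [-0.0058, 0, -0.0046], "grip": 0}, {"delta_rot": [0, 0, 0], "linear": [-0.0062, 0, -0.0041], "grip": 0}, {"delta_rot": [0, 0, 0], "linear": [-0.0065, 0, -0.0035], "grip": 0}, {"delta_rot": [0, 0, 0], "linear": [-0.0068, 0, -0.0029], "grip": 0}]'

```text
t: 10.4
tool_pos: [0.6179, -0.1129, 0.2107]
tool_rot: [2.366, 2.066, 0.002]
contact_force: [5.2, 0.8, -2.9]
opening: 0.0074
grip_force: 20.0
```

Call:
jog_arm --steps '[{"delta_rot": [0, 0, 0], "linear": [-0.007, 0, -0.0023], "grip": 0}, {"delta_rot": [0, 0, 0], "linear": [-0.0072, 0, -0.0017], "grip": 0}, {"delta_rot": [0, 0, 0], "linear": [-0.0073, 0, -0.0011], "grip": 0}, {"delta_rot": [0, 0, 0], "linear": [-0.0074, 0, -0.0004], "grip": 0}, {"delta_rot": [0, 0, 0], "linear": [-0.0074, 0, 0.0002], "grip": 0}, {"delta_rot": [0, 0, 0], "linear": [-0.0074, 0, 0.0009], "grip": 0}, {"delta_rot": [0, 0, 0], "linear": [-0.0073, 0, 0.0015], "grip": 0}, {"delta_rot": [0, 0, 0], "linear": [-0.0071, 0, 0.0021], "grip": 0}, {"delta_rot": [0, 0, 0], "linear": [-0.0069, 0, 0.0027], "grip": 0}, {"delta_rot": [0, 0, 0], "linear": [0, 0, 0], "grip": 0}]'

```text
t: 11.4
tool_pos: [0.6089, -0.1767, 0.2078]
tool_rot: [-2.365, -2.064, -0.003]
contact_force: [7.3, 3.2, -3.2]
opening: 0.0082
grip_force: 19.3
```

```bash
python3 -c "
from h import *
togo(0,114.2); ang()"
```

```text
t 11.4 pos [ 0.6089 -0.1767  0.2078] togo [-0.0008  0.0005 -0.0007] open 0.008189583891117465 yaw -7.77
t 11.45 line deg mod180 121.1 n 199 ends -0.075 0.103 perp 0.018
```

Call:
jog_arm --steps '[{"delta_rot": [0, 0, 0], "linear": [0, 0, 0], "grip": 0.06}, {"delta_rot": [0, 0, 0], "linear": [0, 0, 0], "grip": 0.06}, {"delta_rot": [0, 0, 0], "linear": [0, 0, -0.04], "grip": 0.06}, {"delta_rot": [0, 0, 0], "linear": [0, 0, -0.04], "grip": 0.06}, {"delta_rot": [0, 0, 0], "linear": [0, 0, -0.02], "grip": 0.06}, {"delta_rot": [0, 0, 0], "linear": [0, 0, 0], "grip": 0.05}]'

```text
t: 12.05
tool_pos: [0.6099, -0.178, 0.3142]
tool_rot: [2.361, 2.062, 0.004]
contact_force: [0.1, -0.3, 0.4]
opening: 0.0504
grip_force: 0.0
```

```bash
python3 -c "
from h import *
for _ in range(6): ang()"
```

```text
t 12.1 line deg mod180 33.5 n 235 ends -0.114 0.101 perp 0.011
t 12.15 line deg mod180 21.7 n 260 ends -0.117 0.102 perp 0.012
t 12.2 line deg mod180 9.8 n 270 ends -0.101 0.115 perp 0.014
t 12.25 line deg mod180 179.3 n 261 ends -0.098 0.117 perp 0.014
t 12.3 line deg mod180 169.7 n 258 ends -0.099 0.113 perp 0.015
t 12.35 line deg mod180 162.2 n 263 ends -0.101 0.112 perp 0.017
```

Call:
jog_arm --steps '[{"delta_rot": [0, 0, 0], "linear": [0, 0, 0], "grip": 0.05}, {"delta_rot": [0, 0, 0], "linear": [0, 0, 0], "grip": 0.05}, {"delta_rot": [0, 0, 0], "linear": [0, 0, 0], "grip": 0.05}, {"delta_rot": [0, 0, 0], "linear": [0, 0, 0], "grip": 0.05}, {"delta_rot": [0, 0, 0], "linear": [0, 0, 0], "grip": 0.05}, {"delta_rot": [0, 0, 0], "linear": [0, 0, 0], "grip": 0.05}, {"delta_rot": [0, 0, 0], "linear": [0, 0, 0], "grip": 0.05}, {"delta_rot": [0, 0, 0], "linear": [0, 0, 0], "grip": 0.05}, {"delta_rot": [0, 0, 0], "linear": [0, 0, 0], "grip": 0.05}, {"delta_rot": [0, 0, 0], "linear": [0, 0, 0], "grip": 0.05}]'

```text
t: 13.35
tool_pos: [0.6089, -0.177, 0.3084]
tool_rot: [-2.366, -2.067, -0.0]
contact_force: [-0.7, 0.3, 0.2]
opening: 0.0499
grip_force: 0.0
```

Call:
jog_arm --steps '[{"delta_rot": [0, 0, 0], "linear": [0, 0, 0], "grip": 0.05}, {"delta_rot": [0, 0, 0], "linear": [0, 0, 0], "grip": 0.05}, {"delta_rot": [0, 0, 0], "linear": [0, 0, 0], "grip": 0.05}, {"delta_rot": [0, 0, 0], "linear": [0, 0, 0], "grip": 0.05}, {"delta_rot": [0, 0, 0], "linear": [0, 0, 0], "grip": 0.05}, {"delta_rot": [0, 0, 0], "linear": [0, 0, 0], "grip": 0.05}, {"delta_rot": [0, 0, 0], "linear": [0, 0, 0], "grip": 0.05}, {"delta_rot": [0, 0, 0], "linear": [0, 0, 0], "grip": 0.05}, {"delta_rot": [0, 0, 0], "linear": [0, 0, 0], "grip": 0.05}, {"delta_rot": [0, 0, 0], "linear": [0, 0, 0], "grip": 0.05}]'

```text
t: 14.35
tool_pos: [0.6089, -0.177, 0.3084]
tool_rot: [-2.366, -2.067, -0.0]
contact_force: [-0.9, 0.5, 0.1]
opening: 0.0502
grip_force: 0.0
```

Call:
jog_arm --steps '[{"delta_rot": [0, 0, 0], "linear": [0, 0, 0], "grip": 0.05}, {"delta_rot": [0, 0, 0], "linear": [0, 0, 0], "grip": 0.05}, {"delta_rot": [0, 0, 0], "linear": [0, 0, 0], "grip": 0.05}, {"delta_rot": [0, 0, 0], "linear": [0, 0, 0], "grip": 0.05}, {"delta_rot": [0, 0, 0], "linear": [0, 0, 0], "grip": 0.05}, {"delta_rot": [0, 0, 0], "linear": [0, 0, 0], "grip": 0.05}, {"delta_rot": [0, 0, 0], "linear": [0, 0, 0], "grip": 0.05}, {"delta_rot": [0, 0, 0], "linear": [0, 0, 0], "grip": 0.05}]'

```text
t: 15.15
tool_pos: [0.6089, -0.177, 0.3084]
tool_rot: [2.366, 2.067, 0.0]
contact_force: [-0.3, -0.4, 0.3]
opening: 0.0496
grip_force: 0.0
```

```bash
python3 -c "
from h import *
for k in range(4): ang('pics/c5.png')
togo(0,19.2)"
```

```text
t 15.2 line deg mod180 25.7 n 258 ends -0.116 0.101 perp 0.012
t 15.25 line deg mod180 25.7 n 258 ends -0.116 0.101 perp 0.012
t 15.3 line deg mod180 25.7 n 258 ends -0.116 0.101 perp 0.012
t 15.35 line deg mod180 25.7 n 259 ends -0.116 0.101 perp 0.012
t 15.35 pos [ 0.6089 -0.177   0.3084] togo [0.1147 0.0005 0.1494] open 0.05031181745963047 yaw -7.73
```

View pics/c5.png

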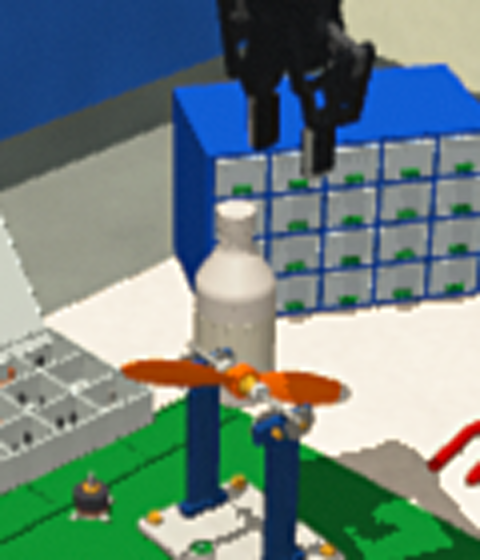

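It is at rest again at 25.7°, against 19.2° the first time. The plain blade is up on the left at (120,370) in the crop and the white tip is right at (345,392), so the two findings agree. Now I'll take hold.

Call:
jog_arm --steps '[{"delta_rot": [0, 0, 0], "linear": [0.037, 0, 0.01], "grip": 0.05}, {"delta_rot": [0, 0, 0], "linear": [0.037, 0, 0.01], "grip": 0.05}, {"delta_rot": [0, 0, 0], "linear": [0.037, 0, 0.02], "grip": 0.05}, {"delta_rot": [0, 0, 0], "linear": [0, 0, 0.035], "grip": 0.05}, {"delta_rot": [0, 0, 0], "linear": [0, 0, 0.035], "grip": 0.05}, {"delta_rot": [0, 0, 0], "linear": [0, 0, 0.03], "grip": 0.05}, {"delta_rot": [0, 0, 0], "linear": [0, 0, 0], "grip": 0.02}, {"delta_rot": [0, 0, 0], "linear": [0, 0, 0], "grip": 0}, {"delta_rot": [0, 0, 0], "linear": [0, 0, 0], "grip": 0}, {"delta_rot": [0, 0, 0], "linear": [0, 0, 0], "grip": 0}]'

```text
t: 16.35
tool_pos: [0.6248, -0.0674, 0.1709]
tool_rot: [2.365, 2.064, 0.003]
contact_force: [-2.7, -0.1, 0.2]
opening: 0.0081
grip_force: 19.5
```

Call:
jog_arm --steps '[{"delta_rot": [0, 0, 0], "linear": [0, 0, 0], "grip": 0}, {"delta_rot": [0, 0, 0], "linear": [0, 0, 0], "grip": 0}, {"delta_rot": [0, 0, 0], "linear": [0, 0, 0], "grip": 0}]'

```text
t: 16.65
tool_pos: [0.6246, -0.0669, 0.1697]
tool_rot: [2.365, 2.066, 0.003]
contact_force: [-0.6, 2.2, 2.2]
opening: 0.0081
grip_force: 20.1
```

```bash
python3 -c "
from h import *
ang('pics/c6.png');ang();togo(0,25.7);print(ctrl.get_obs()['grip_force'])"
```

```text
t 16.7 line deg mod180 25.0 n 211 ends -0.112 0.101 perp 0.012
t 16.75 line deg mod180 24.9 n 210 ends -0.116 0.101 perp 0.012
t 16.75 pos [ 0.6246 -0.0668  0.1695] togo [-0.0003 -0.0003  0.0016] open 0.008358879003089082 yaw -7.72
20.259306896477938
```

View pics/c6.png

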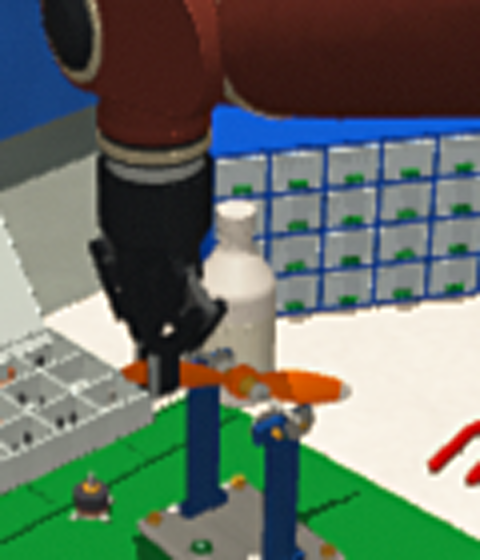

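The blade is held at 25° with 20 N, within 1° of where it came to rest. I'll hand in now.

```bash
python3 -c "
from station import ctrl
print(ctrl.finish_job())"
```

```text
the job is handed in; nothing more can be done
None
```

I turned the propeller about 95° and let it swing to rest twice; the two rests agreed within about 7°, and I handed the job in with the fingers holding the plain blade at about 20 N, heavy side down as found (no verdict came back).

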